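# Shut and secure the diffuser frame of an inspection light box

## Task

The diffuser of the sloping light box under the magnifier lamp has just been cleaned and its hinged frame still stands open. Press the frame down until it is fully home in the box, then swing the turnbutton up until it stands square across the middle of the frame's bottom rail, so that the frame is held shut. Leave the lamp station's surroundings (glass bells, cleaner bottle, tape dispenser, caliper, marker) where they stand.

Things in the scene. Friction and masses are not known exactly. Their poses are not given: they have to be found in the camera images.
- light_box: white shallow tray, 267 mm up the slope x 300 wide x 45 deep, leaning at 35 degrees on a fixed stand. Origin: the turnbutton's pivot, on the tray's face, in the middle of the 44 mm wide bottom rim, about 85 mm above the table. Axes: +x straight up the slope, +y along the rim (left as seen from the robot), +z square out of the face, 35 degrees from vertical towards the robot
- stand_base (a point): middle of the stand's base plate (260 mm deep x 300 wide, top 14 mm above the table), on its top; the stand is fixed
- lamp_ring (a point): centre of the underside of the fixed magnifier ring lamp (190 mm across, 35 mm thick, level, 315 mm above the table) that hangs over the light box's upper half. Measured level, its near edge is 20 mm beyond the turnbutton's pivot, so an upright gripper strikes it: come in from the robot's side, tilted square to the slope
- frame (a joint): angle of the aluminium diffuser frame (200 mm up the slope x 258 wide x 14 thick, white sheet in it) about the hinge at its upper edge: 0 = fully home, outer face flush with the tray's face; grows as it opens, stop at 0.85. Stiff friction hinge: it stays where left and takes about 1 to 4 N at the bottom rail to push shut. Shut, its lower edge is 22 mm up the slope from the pivot
- turnbutton (a joint): angle of the turnbutton about the face's outward normal, counter-clockwise seen from outside: 0 (or 6.28) = tongue straight up the slope, square across the rail; 1.57 = along the light box's +y; 3.14 = straight down the slope; 4.71 = along -y. Turns either way between -0.6 and 6.88 with steady friction (about 3 N pushed sideways 45 mm from the pivot) and stays where left
- button_tip (a point): middle of the free end of the turnbutton, 58 mm from the pivot: a steel tongue 69 mm long in all, 20 wide, from 2 to 10 mm out from the tray's face, with an upright thumb fin (8 mm wide, from 29 to 55 mm from the pivot, top 22 mm out from the face). It passes over the shut frame's rail with 2 mm to spare. Axes: x along the tongue from the pivot, z out of the face
- frame_hinge (a point): middle of the frame's hinge axis, which runs along the light box's y axis: 222 mm up the slope from the pivot, level with the tray's face
- frame_rail (a point): point on the frame: middle of the outer (upper) face of its bottom rail, a flat bar 40 mm wide and 258 mm long, 180 mm from the hinge axis. Its axes: x towards the hinge in the frame's plane, y along the rail, z out of the outer face
- bell_a: clear glass bell, 92 mm across the foot, 122 mm high, origin under its centre; stands beside the station; not to be disturbed
- bell_b: a second such glass bell; not to be disturbed
- cleaner: white plastic bottle, 60 mm across, 165 mm high, origin under its centre; not to be disturbed
- tape_dispenser: heavy grey desk tape dispenser, 150 x 58 x 96 mm, origin under its centre; not to be disturbed
- caliper: steel caliper lying flat, 190 mm long, 10 mm high, origin under the middle of its beam; not to be disturbed
- marker: marker pen lying flat, 137 mm long, 22 mm high, origin under its middle; not to be disturbed

How it is judged:
On the way, in this order (a step that is already met when the one before it is completed fails the run):
1. the frame is pressed fully home (value of joint frame below 0.03 rad), for 0.2 s.
2. the turnbutton stands square across the bottom rail of the shut frame (value of joint frame below 0.03 rad and y of button_tip in the frame of light_box between -0.015 and 0.015 m and x of button_tip in the frame of light_box above 0.05 m), for 0.2 s.
At the end, for the whole second after the job is handed in: the frame is shut to within 0.03 rad (about 6 mm at its lower edge) and the turnbutton's tip points up the slope across the bottom rail, within 15 mm to either side of square (about 15 degrees) (all of step 2); the robot touches nothing.
It fails at once if a glass bell is moved over 25 mm or knocked over (distance of any of bell_a, bell_b from where it was at the start of the episode above 0.025 m or angle between any of bell_a, bell_b's own z axis and vertical above 0.4 rad).
It fails at once if the cleaner bottle, tape dispenser, caliper or marker is moved over 25 mm (distance of any of cleaner, tape_dispenser, caliper, marker from where it was at the start of the episode above 0.025 m).
It also fails if it takes over 48 s, if anything falls off the work surface, if the arm or the gripper's body presses on something with over 40 N, if the wrist force passes 120 N, or if a joint passes its speed limit or range.

## Robot

A 6-joint arm with a two-finger parallel gripper is mounted at the origin on the work surface. World frame = base frame: x ahead of the robot, y to its left, z up, the work surface at z = 0. Lengths are in m, angles in rad, forces in N, time in s.
With the tool pointing down it reaches from about 0.375 to 0.975 m from the base axis. Payload 3.8 kg.
Tool frame: the origin (TCP) lies between the finger pads; the fingertips stand 8 mm ahead of it and the grasp point (between the pads) lies 11 mm behind it (tcp_to_tips is the distance from the TCP to the fingertips, in m); z points along the fingers, y is the line along which they close (so a half turn about z gives the same grasp; the last joint's range is limited). The gripper opens to 85 mm and grips with 20 to 120 N. Pads are 22 mm wide; open, the fingers measure 114 mm over their backs; the gripper's body (76 mm by 85 mm) begins 54 mm behind the grasp point. The pads swing forward as they close: fully open they stand 13 mm farther back than shut.
Start: joints at [-1.194, 0.264, 1.604, -0, 1.274, -0.037], TCP at [0.271, -0.618, 0.239] pointing down, gripper open.
Joint ranges: [-2.63, 2.63], [-0.94, 2.18], [0.31, 2.57], [-1.31, 4.45], [0, 2.66], [-2.55, 2.55]. Speed limits (rad/s): [2.57, 2.57, 3.14, 3.14, 3.14, 3.14].

## Interface

Orientations are given as a rotation vector (axis times angle).
In Python, from workcell import * gives the robot as it stands.
- The arm moves only by the tool move_arm, never from a script. Its argument "series" is one flat list of numbers, 7 for each row, row after row: the finger opening in cm, from 0 to 8.54, then the shift along the tool's x, y, z in cm, then the turn, a rotation vector about the tool's x, y, z in degrees. A call has 1 to 5 rows; each row shifts and turns the commanded pose from where the row before left it, along the tool's axes as they then stand; what a row does not reach is not made up. A row lasts 1/8 s, in which the tool goes at most 62.5 mm and 10.7 degrees, less where a joint would pass 70% of its speed; a pose out of reach is approached as far as the arm can. A call is refused whole if a number of a shift passes 6.25 or a number of a turn 10.7, either way. A call with a gripper value outside its range is refused whole. The fingers move at their own pace and stop on an object; "grip_force" is the grip in N (left out, the last holds). Time passes only in rows, so rows that do not move let the fingers close. It gives the time, the measured TCP pose, the force, the opening and the grip force at its end, in the units of the state.
- read_state(): the state, without advancing time (a new reading comes with each control period).
- read_camera(name): name is "scene" or "top"; returns the picture (480x640x3 uint8, red, green, blue); there is no depth.
- calibration(name): a dict with "camera_matrix" (3x3 intrinsics, pixels), "rvec" (rotation vector, rad) and "tvec" (3), from world to camera coordinates, as OpenCV has them. Camera axes: x right, y down, z forward; pixel columns grow to the right and rows downward; lengths in m; the calibration is good to about 2 mm. A picture is of the moment at which its call begins. calibration takes no time and is no camera call.
- finish_job(): hands the job in; it is judged then, once.
The state is a dict: "time": time; "q": joint angles; "joint_vel": joint speeds; "joint_torque": joint torques, N m; "tool_pos": TCP position; "tcp_rot": TCP orientation; "wrist_force": force on the tool from outside, world axes, zero at the start; "torque": the same for the moment, N m; "width": opening from 0.0 (shut) to 1.0 (fully open); "grip_force": force on a finger pad.
Only numpy, scipy, OpenCV 4.12 (cv2) and the standard library are available. Lean on these libraries where they do the work, as an engineer would, in place of code of your own. Each camera call takes 0.05 s, during which the arm holds its last target. There are 200 camera calls.

## Working session

There is one attempt and no reset: what is moved stays moved. The work goes in short steps, Python scripts to look and compute and a tool call to move; the robot and the scene stay as the last step left them, time stands still between calls to the robot, and variables do not carry over. Pictures are saved under pics/ and viewed, at most 10 in all, crops included, and the job is handed in when it is done.

Besides the shell and the picture viewer there is one more tool, called after "Emit:" as name(argument=value, ...) on one line, values as JSON. move_arm: Moves the arm, as the interface text tells. Its arguments: {"type":"object","properties":{"series":{"type":"array"},"grip_force":{"type":"number"}},"required":["series"]}

```bash
mkdir -p pics; ls; python3 - <<'E'
from workcell import *
import cv2,numpy as np
for n in("scene","top"):
    cv2.imwrite(f"pics/{n}0.png",read_camera(n)[:,:,::-1]); c=calibration(n); print(n,c)
    R=cv2.Rodrigues(np.array(c['rvec']))[0]; print(-R.T@np.array(c['tvec']).ravel())
s=read_state();print(s)
E
```

```text
pics
scene {'camera_matrix': array([[597.88755984,   0.        , 316.28789775],
       [  0.        , 597.88755984, 239.08301717],
       [  0.        ,   0.        ,   1.        ]]), 'rvec': array([ 2.56131804, -1.2451741 ,  0.19783614]), 'tvec': array([-0.33935011,  0.48594673,  1.38703118])}
[ 0.23262961 -0.2517126   1.46890519]
top {'camera_matrix': array([[617.69176745,   0.        , 311.77352698],
       [  0.        , 617.69176745, 232.97996036],
       [  0.        ,   0.        ,   1.        ]]), 'rvec': array([ 2.15125805, -2.14736948,  0.0973949 ]), 'tvec': array([0.03372707, 0.58915828, 1.37685203])}
[ 0.42535372 -0.00165313  1.43632796]
{'time': 0.1, 'q': array([-1.19389783e+00,  2.64703351e-01,  1.60523676e+00, -3.63441741e-06,
        1.27369514e+00, -3.69049757e-02]), 'joint_vel': array([-0.00067674, -0.00073126, -0.00199792,  0.00014025,  0.00138956,
       -0.00021372]), 'joint_torque': array([ 8.64370777e-04, -5.16706395e+01, -3.68589699e+01, -5.49777440e-05,
        6.31153991e-03,  1.37352913e-05]), 'tool_pos': array([ 0.27117195, -0.61743478,  0.23806966]), 'tcp_rot': array([-3.07261900e+00, -6.44961502e-01,  5.47839181e-04]), 'wrist_force': array([ 0.37941598, -0.82810655,  0.05412513]), 'torque': array([-0.01682648, -0.00735755, -0.02799107]), 'grip_force': 0.0, 'width': 0.998534617833527}
```

View pics/scene0.png

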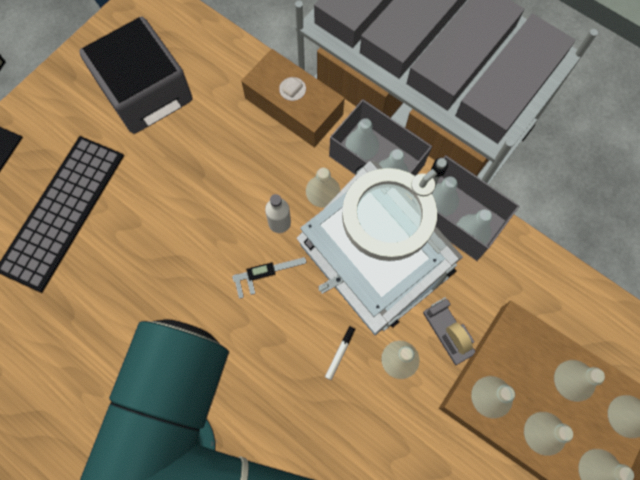

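View pics/top0.png

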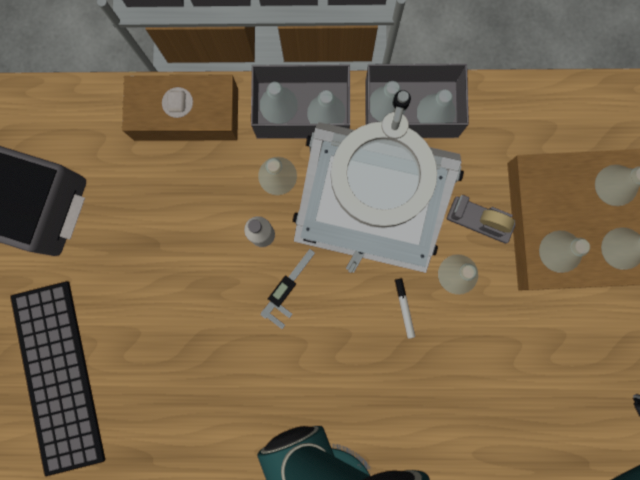

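The scene view shows the box around (380,250) and the turnbutton near (330,284). The top view shows the box around (380,195) and the turnbutton near (355,262). I'll zoom in on both.

```bash
python3 - <<'E'
import cv2,numpy as np
a=cv2.imread("pics/scene0.png")[155:345,280:470]; b=cv2.imread("pics/top0.png")[115:305,285:475]
f=lambda i:cv2.resize(i,None,fx=4,fy=4,interpolation=cv2.INTER_CUBIC)[:600]
A=cv2.imread("pics/scene0.png")[200:340,290:470]; B=cv2.imread("pics/top0.png")[140:280,285:465]
g=lambda i:cv2.resize(i,(720,560),interpolation=cv2.INTER_CUBIC)
cv2.imwrite("pics/sc.png",g(A));cv2.imwrite("pics/tc.png",g(B))
E
```

```text
(no output)
```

View pics/sc.png

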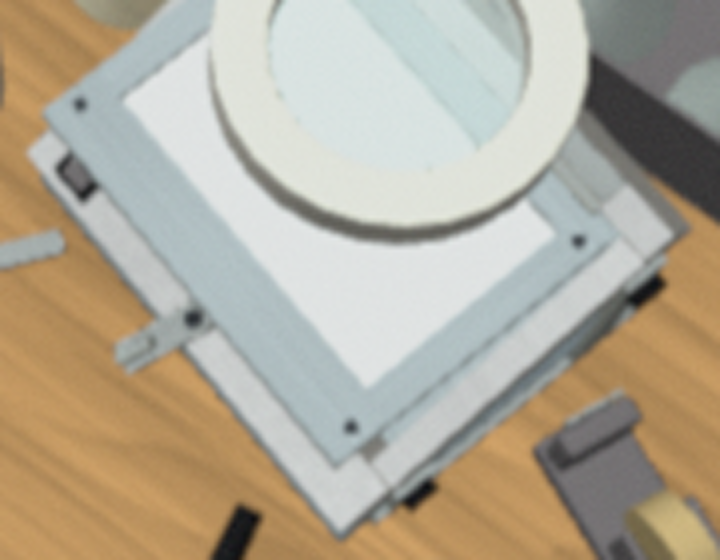

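View pics/tc.png

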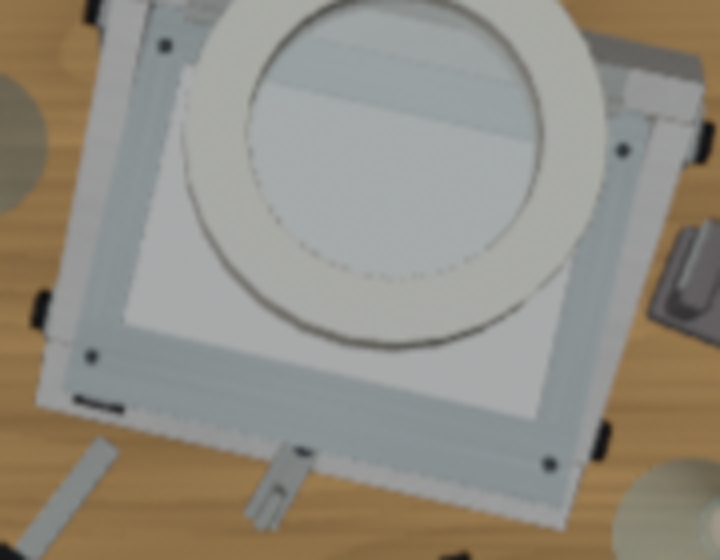

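The crops show, in crop pixels:

| Feature | Scene | Top |
|---|---|---|
| Pivot | (192,318) | (303,452) |
| Button tip | (122,361) | (260,523) |
| Rim corners | (28,150), (342,535) | (38,403), (565,527) |
| Frame screws | (80,104), (350,427), (578,241) | (91,356), (549,464), (622,150) |

The frame is slightly open and the button points roughly downhill. Next I'll triangulate these points.

```bash
cat >h.py <<'E'
import cv2,numpy as np
from workcell import *
from scipy.spatial.transform import Rotation as Ro
C={n:calibration(n) for n in("scene","top")}
P={n:c['camera_matrix']@np.c_[cv2.Rodrigues(c['rvec'])[0],np.ravel(c['tvec'])] for n,c in C.items()}
def tri(s,t):
    X=cv2.triangulatePoints(P['scene'],P['top'],np.array(s,float).reshape(2,1),np.array(t,float).reshape(2,1)).ravel(); return X[:3]/X[3]
def proj(n,X):
    u=P[n]@np.r_[X,1]; return u[:2]/u[2]
E
python3 - <<'E'
from h import *
S=lambda u,v:(290+u/4,200+v/4)
T=lambda u,v:(285+u/4,140+v/4)
pts=dict(piv=((192,318),(303,452)),tip=((122,361),(260,523)),cl=((28,150),(38,403)),cr=((342,535),(565,527)),sBL=((80,104),(91,356)),sBR=((350,427),(549,464)),sUR=((578,241),(622,150)))
D={}
for k,(a,b) in pts.items():
    X=tri(S(*a),T(*b)); D[k]=X
    print(k,X.round(4),(proj('scene',X)-S(*a)).round(2),(proj('top',X)-T(*b)).round(2))
y=D['cl']-D['cr'];print('rim len',np.linalg.norm(y),'mid',(D['cl']+D['cr'])/2)
y2=D['sBL']-D['sBR'];print(np.linalg.norm(y2)); print('yaw',[np.degrees(np.arctan2(-v[0],v[1])) for v in(y,y2)])
u=D['sUR']-D['sBR'];print('up',np.linalg.norm(u),'slope',np.degrees(np.arctan2(u[2],np.hypot(u[0],u[1]))))
yaw=np.arctan2(-(y+y2)[0],(y+y2)[1])
c,s=np.cos(yaw),np.sin(yaw);a=np.radians(35)
B=np.array([[c*np.cos(a),s*np.cos(a),np.sin(a)],[-s,c,0],[-c*np.sin(a),-s*np.sin(a),np.cos(a)]])
for o in('piv',):
  for k in D: print(k,(B@(D[k]-D[o])*1000).round(1))
E
```

```text
piv [ 0.5381 -0.0734  0.101 ] [-0.2   0.06] [ 0.13 -0.17]
tip [ 0.5015 -0.0511  0.0562] [ 0.17 -0.05] [-0.11  0.14]
cl [0.566  0.0722 0.0793] [ 0.3  -0.08] [-0.19  0.25]
cr [ 0.4985 -0.2189  0.0621] [ 0.56 -0.17] [-0.34  0.47]
sBL [0.5779 0.0393 0.1948] [ 0.34 -0.1 ] [-0.22  0.3 ]
sBR [ 0.5231 -0.1907  0.1945] [ 0.49 -0.16] [-0.31  0.42]
sUR [ 0.6807 -0.2281  0.2078] [ 0.39 -0.14] [-0.24  0.34]
rim len 0.29936412834224413 mid [ 0.53226647 -0.07337091  0.07071315]
0.23635327145789556
yaw [np.float64(-13.052395680287768), np.float64(-13.40033586485705)]
up 0.16252137222631827 slope 4.667158141813909
piv [0. 0. 0.]
tip [-59.1  13.3 -13.3]
cl [-17.4 148.1 -14.3]
cr [ -26.7 -150.7  -28.8]
sBL [ 64.4 118.8  69.4]
sBR [  63.6 -117.6   69.6]
sUR [ 203.9 -118.1  -12.5]
```

```bash
cat >>h.py <<'E'
yaw=np.radians(-13.2);a=np.radians(35);c,s=np.cos(yaw),np.sin(yaw)
B=np.array([[c*np.cos(a),s*np.cos(a),np.sin(a)],[-s,c,0],[-c*np.sin(a),-s*np.sin(a),np.cos(a)]]) # rows: box axes
O=np.array([.5465,-.076,.085])
G=Ro.from_matrix(np.c_[B[1],B[0],-B[2]])  # tool x=+By, y=+Bx, z=-Bz
def tips():
    s=read_state();R=Ro.from_rotvec(s['tcp_rot']);p=s['tool_pos']+R.apply([0,0,.008])
    return s,R,B@(p-O)*1000
def go(box,n):   # rows to bring tips to box coords (mm)
    s,R,b=tips();p=s['tool_pos'];t=O+B.T@np.array(box)/1000-G.apply([0,0,.008])
    w=(R.inv()*G).as_rotvec()/n
    print('tips box',b.round(1),'turn/row',np.degrees(w).round(1))
    for i in range(n): print(((R*Ro.from_rotvec(w*i)).inv().apply((t-p)/n)*100).round(2))
E
python3 -c "
from h import *
go([67,0,215],11)"
```

```text
tips box [ -35.1 -590.   201.7] turn/row [-3.   1.5 -4.7]
[ 3.74 -3.9  -0.61]
[ 4.06 -3.55 -0.7 ]
[ 4.35 -3.17 -0.77]
[ 4.62 -2.76 -0.81]
[ 4.84 -2.33 -0.82]
[ 5.04 -1.89 -0.8 ]
[ 5.19 -1.43 -0.75]
[ 5.31 -0.96 -0.68]
[ 5.38 -0.49 -0.58]
[ 5.42 -0.03 -0.46]
[ 5.41  0.44 -0.31]
```

Emit:
move_arm(series=[0,3.7,-3.9,-0.6,-3,1.5,-4.7,0,4.1,-3.5,-0.7,-3,1.5,-4.7,0,4.3,-3.2,-0.8,-3,1.5,-4.7,0,4.6,-2.8,-0.8,-3,1.5,-4.7,0,4.8,-2.3,-0.8,-3,1.5,-4.7], grip_force=30)

```text
time: 0.72
tool_pos: [0.3632, -0.363, 0.2694]
tcp_rot: [2.655, 1.169, 0.266]
wrist_force: [1.2, 0.4, 1.6]
width: 0.0
grip_force: 0.0
```

Emit:
move_arm(series=[0,5.0,-1.9,-0.8,-3,1.5,-4.7,0,5.2,-1.4,-0.7,-3,1.5,-4.7,0,5.3,-1,-0.7,-3,1.5,-4.7,0,5.4,-0.5,-0.6,-3,1.5,-4.7,0,0,0,0,0,0,0])

```text
time: 1.35
tool_pos: [0.4362, -0.1579, 0.2935]
tcp_rot: [2.25, 1.5, 0.445]
wrist_force: [-0.8, -0.9, -0.7]
width: -0.0
grip_force: 0.0
```

```bash
python3 -c "
from h import *
go([67,0,200],4)"
```

```text
tips box [  46.1 -105.2  213.7] turn/row [-1.3  0.7 -2.2]
[2.68 0.12 0.19]
[2.67 0.22 0.23]
[2.66 0.32 0.26]
[2.64 0.41 0.3 ]
```

Emit:
move_arm(series=[0,2.7,0.1,0.2,-1.3,0.7,-2.2,0,2.7,0.2,0.2,-1.3,0.7,-2.2,0,2.7,0.3,0.3,-1.3,0.7,-2.2,0,2.6,0.4,0.3,-1.3,0.7,-2.2,0,0,0,0,0,0,0])

```text
time: 1.98
tool_pos: [0.4838, -0.0646, 0.2927]
tcp_rot: [2.057, 1.625, 0.509]
wrist_force: [0.6, -0.3, 0.6]
width: -0.002
grip_force: 0.0
```

```bash
python3 - <<'E'
from h import *
go([60,0,80],5)
a=read_camera("scene")[155:345,280:470,::-1];b=read_camera("top")[115:305,285:475,::-1]
cv2.imwrite("pics/p2.png",cv2.resize(np.hstack([a,b]),(800,400),interpolation=cv2.INTER_CUBIC))
E
```

```text
tips box [ 67.   -3.2 198.6] turn/row [-0.1  0.  -0. ]
[ 0.07 -0.13  2.37]
[ 0.07 -0.13  2.37]
[ 0.07 -0.13  2.37]
[ 0.07 -0.14  2.37]
[ 0.06 -0.14  2.37]
```

View pics/p2.png

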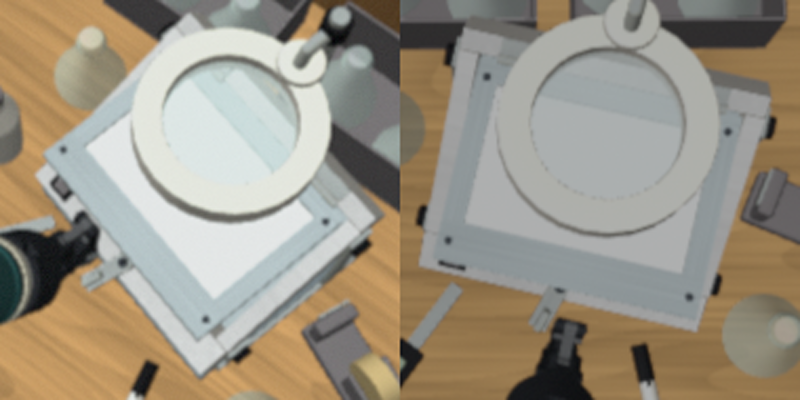

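The tool hovers in front of the rail, near (85,230) in the left half and (570,330) in the right half, clear of the lamp. Now I'll press.

Emit:
move_arm(series=[0,0.1,-0.1,2.4,0,0,0,0,0.1,-0.1,2.4,0,0,0,0,0.1,-0.1,2.4,0,0,0,0,0,-0.2,2.4,0,0,0,0,0,-0.2,2.4,0,0,0])

```text
time: 2.7
tool_pos: [0.546, -0.0782, 0.1908]
tcp_rot: [2.059, 1.619, 0.509]
wrist_force: [-1.9, 1.3, 2.3]
width: 0.001
grip_force: 1.3
```

```bash
python3 - <<'E'
from h import *
s,R,b=tips();print(b.round(1),B@s['wrist_force'])
E
```

```text
[60.7 -2.3 78.7] [-0.41085984  0.79564175  3.11258872]
```

Emit:
move_arm(series=[0,0,-0.3,1.3,0,0,0,0,0,-0.3,1.3,0,0,0,0,0,-0.3,1.3,0,0,0,0,0,-0.3,1.3,0,0,0,0,0,-0.2,1.2,0,0,0])

```text
time: 3.32
tool_pos: [0.5713, -0.0822, 0.1308]
tcp_rot: [2.055, 1.621, 0.512]
wrist_force: [-0.9, -0.6, 2.9]
width: -0.001
grip_force: 1.4
```

Emit:
move_arm(series=[0,0,-0.1,0.5,0,0,0,0,0,0,0.4,0,0,0])

```text
time: 3.58
tool_pos: [0.5749, -0.0829, 0.1227]
tcp_rot: [2.056, 1.622, 0.511]
wrist_force: [0.5, 0.5, 3.2]
width: 0.001
grip_force: 1.3
```

```bash
python3 - <<'E'
from h import *
s,R,b=tips();print(b.round(1),B@s['wrist_force'])
E
```

```text
[45.5 -0.2  6.2] [2.12888243 0.57942399 2.3780624 ]
```

Contact is steady at about 3 N. I'll feel for the stop in small steps.

Emit:
move_arm(series=[0,0,0,0.2,0,0,0,0,0,0,0.2,0,0,0])

```text
time: 3.82
tool_pos: [0.5768, -0.0834, 0.1196]
tcp_rot: [2.056, 1.622, 0.511]
wrist_force: [-1.0, 0.4, 2.4]
width: 0.001
grip_force: 1.2
```

Emit:
move_arm(series=[0,0,0,0.2,0,0,0,0,0,0,0.1,0,0,0])

```text
time: 4.08
tool_pos: [0.5784, -0.0838, 0.1171]
tcp_rot: [2.056, 1.622, 0.511]
wrist_force: [0.9, 1.7, 3.1]
width: -0.003
grip_force: 1.3
```

```bash
python3 - <<'E'
from h import *
s,R,b=tips();print(b.round(1),B@s['wrist_force'])
E
```

```text
[45.3 -0.3 -0.6] [2.17015449 1.86777806 2.24739491]
```

Emit:
move_arm(series=[0,0,0,0.15,0,0,0,0,0,0,0,0,0,0])

```text
time: 4.32
tool_pos: [0.5788, -0.0839, 0.1167]
tcp_rot: [2.057, 1.622, 0.511]
wrist_force: [-12.7, 3.2, 17.4]
width: 0.003
grip_force: 11.1
```

Emit:
move_arm(series=[0,0,0,0.15,0,0,0,0,0,0,0,0,0,0])

```text
time: 4.58
tool_pos: [0.579, -0.0839, 0.1166]
tcp_rot: [2.057, 1.622, 0.51]
wrist_force: [-29.5, 8.8, 34.5]
width: 0.002
grip_force: 23.1
```

```bash
python3 - <<'E'
from h import *
s,R,b=tips();print(b.round(1),B@s['wrist_force'])
E
```

```text
[45.5 -0.3 -1.3] [-5.43180889  1.83671    45.88198464]
```

The frame is home: the force rose to 46 N at z = -1.3 mm in my box coordinates, which sets the face height. I'll back off and move to the -y side of the button.

Emit:
move_arm(series=[0,0,0,-2,0,0,0,0,0,0,-3,0,0,0,0,-2.5,-4.5,0,0,0,0,0,-2.5,-4.5,0,0,0,0,0,0,0,0,0,0,0])

```text
time: 5.2
tool_pos: [0.4618, -0.1081, 0.0979]
tcp_rot: [2.067, 1.626, 0.503]
wrist_force: [-0.3, -1.0, 0.1]
width: 0.004
grip_force: 0.0
```

```bash
sed -i 's/^O=.*/O=np.array([.5465,-.076,.085])-.0012*B[2]/' h.py; python3 - <<'E'
from h import *
s,R,b=tips();print(b.round(1),(B@s['wrist_force']).round(1))
A=[read_camera("scene")[155:345,280:470,::-1],read_camera("top")[155:345,260:450,::-1]]
cv2.imwrite("pics/full3s.png",read_camera("scene")[:,:,::-1])
for i,(im,n,off) in enumerate(zip(A,("scene","top"),((280,155),(260,155)))): A[i]=np.ascontiguousarray(cv2.resize(im[40:,:160],(640,600),interpolation=cv2.INTER_CUBIC) if 0 else im)
cv2.imwrite("pics/p3.png",cv2.resize(np.hstack(A),(800,400),interpolation=cv2.INTER_CUBIC))
for n in("scene","top"):
  for X in([0,0,11],[-58,0,6],[-22,150,0],[-22,-150,0],[22,129,0],[22,-129,0],[0,0,0]): print(n,X,proj(n,O+B.T@np.array(X)/1000).round(1))
E
```

```text
[-54.3 -50.6  46.8] [ 0.  -1.1  0.2]
scene [0, 0, 11] [338.9 279.8]
scene [-58, 0, 6] [324.  294.8]
scene [-22, 150, 0] [296.3 238.7]
scene [-22, -150, 0] [375.3 333.8]
scene [22, 129, 0] [313. 233.]
scene [22, -129, 0] [382.3 315.2]
scene [0, 0, 0] [340.8 279.1]
top [0, 0, 11] [361.3 251.8]
top [-58, 0, 6] [355.9 272.7]
top [-22, 150, 0] [293.7 242.3]
top [-22, -150, 0] [426.2 273.4]
top [22, 129, 0] [306.2 227.4]
top [22, -129, 0] [422.  254.4]
top [0, 0, 0] [361.7 249.4]
```

View pics/p3.png

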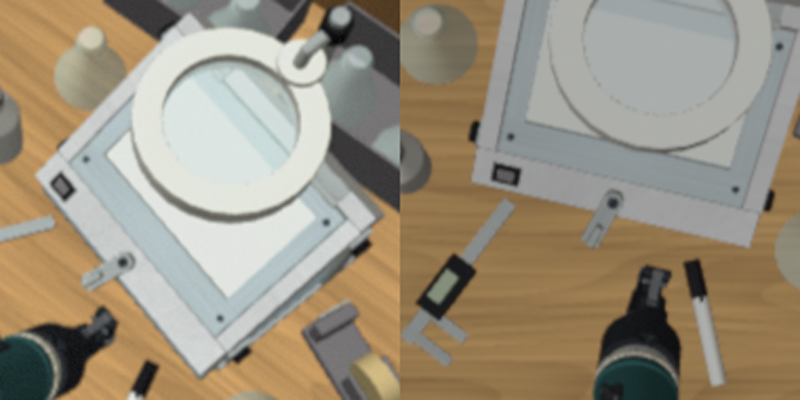

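The frame is shut and the projections match to about 1 px: pivot near (120,262) in the left half and (612,202) in the right half. The tongue points downhill at about 2.9 rad. I'll lower beside the fin and compute the sweep.

Emit:
move_arm(series=[0,1.4,0.3,0,0,0,0,0,1.3,0.3,1.6,0,0,0,0,0,0,1.6,0,0,0,0,0,0,0,0,0,0])

```text
time: 5.85
tool_pos: [0.4991, -0.0877, 0.0815]
tcp_rot: [2.056, 1.624, 0.511]
wrist_force: [-0.7, -0.8, -0.1]
width: -0.003
grip_force: 0.0
```

```bash
python3 - <<'E'
from h import *
s,R,b=tips();print(b.round(1),(B@s['wrist_force']).round(1))
go([b[0],b[1],15],1)
p=b
for f in range(165,-1,-15):
    r=np.radians(f);rr=42-4*np.cos(r)
    t=rr*np.array([np.cos(r),np.sin(r)])+(4+11*abs(np.cos(r))+14.5*abs(np.sin(r)))*np.array([-np.sin(r),np.cos(r)])
    print(f,t.round(1),'tool dx,dy cm',((t-p[:2])/10).round(2)[::-1]);p=t
E
```

```text
[-37.7 -22.2  15.3] [-0.4 -0.9  0.2]
tips box [-37.7 -22.2  15.3] turn/row [-0.2 -0.  -0.2]
[ 0.   -0.    0.03]
165 [-49.1  -5.9] tool dx,dy cm [ 1.63 -1.14]
150 [-49.8   4.7] tool dx,dy cm [ 1.06 -0.07]
135 [-47.3  16.1] tool dx,dy cm [1.14 0.25]
120 [-41.1  27.1] tool dx,dy cm [1.1  0.62]
105 [-31.3  36.2] tool dx,dy cm [0.91 0.98]
90 [-18.5  42. ] tool dx,dy cm [0.58 1.28]
75 [-9.5 45. ] tool dx,dy cm [0.3 0.9]
60 [ 0.9 45.7] tool dx,dy cm [0.07 1.04]
45 [12.1 43.3] tool dx,dy cm [-0.24  1.12]
30 [23.  37.3] tool dx,dy cm [-0.6   1.09]
15 [32.1 27.6] tool dx,dy cm [-0.96  0.91]
0 [38. 15.] tool dx,dy cm [-1.26  0.59]
```

Emit:
move_arm(series=[0,0.4,-1.1,0,0,0,0,0,1.2,0,0,0,0,0,0,1.1,-0.1,0,0,0,0,0,1.1,0.2,0,0,0,0,0,0,0,0,0,0,0])

```text
time: 6.48
tool_pos: [0.4993, -0.0489, 0.0767]
tcp_rot: [2.054, 1.623, 0.512]
wrist_force: [-0.4, -0.2, 0.2]
width: 0.005
grip_force: 0.1
```

Emit:
move_arm(series=[0,1.1,0.6,0,0,0,0,0,0.9,1.0,0,0,0,0,0,0.6,1.3,0,0,0,0,0,0.3,0.9,0,0,0,0,0,0,0,0,0,0,0])

```text
time: 7.1
tool_pos: [0.5368, -0.0283, 0.0985]
tcp_rot: [2.056, 1.621, 0.513]
wrist_force: [0.8, 0.5, -0.1]
width: 0.001
grip_force: 0.0
```

```bash
python3 - <<'E'
from h import *
s,R,b=tips();print(b.round(1),(B@s['wrist_force']).round(1))
A=[read_camera("scene")[215:340,290:415,::-1],read_camera("top")[190:315,295:420,::-1]]
cv2.imwrite("pics/p4.png",cv2.resize(np.hstack(A),(800,400),interpolation=cv2.INTER_CUBIC))
E
```

```text
[-8.9 44.2 15.9] [ 0.5  0.6 -0.4]
```

View pics/p4.png

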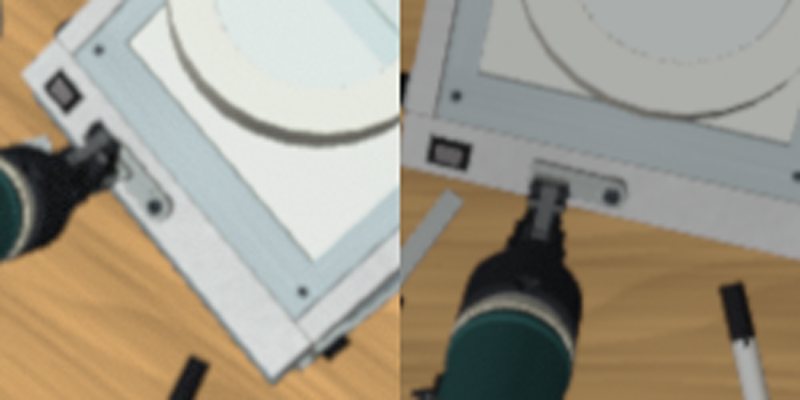

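The tongue now points along +y, at about 90°, with the finger at (550,195) in the right half. The fingertip is thinner along x than I assumed, so I'll replan the remaining sweep with a 6 mm half-thickness.

```bash
python3 - <<'E'
from h import *
s,R,b=tips();p=b
for f in range(75,-1,-15):
    r=np.radians(f);rr=42
    t=rr*np.array([np.cos(r),np.sin(r)])+(4+11*abs(np.cos(r))+6*abs(np.sin(r)))*np.array([-np.sin(r),np.cos(r)])
    print(f,t.round(1),'tool dx,dy cm',((t-p[:2])/10).round(2)[::-1]);p=t
E
```

```text
75 [-1.3 43.8] tool dx,dy cm [-0.03  0.81]
60 [ 8.3 43.7] tool dx,dy cm [-0.01  0.96]
45 [18.4 41. ] tool dx,dy cm [-0.27  1.01]
30 [28.1 35.3] tool dx,dy cm [-0.57  0.97]
15 [36.4 26.5] tool dx,dy cm [-0.88  0.83]
0 [42. 15.] tool dx,dy cm [-1.15  0.56]
```

Emit:
move_arm(series=[0,0,0.8,0,0,0,0,0,0,1.0,0,0,0,0,0,-0.3,1.0,0,0,0,0,0,-0.6,1.0,0,0,0,0,0,-0.9,0.8,0,0,0])

```text
invalid input at $.series: expected a multiple of 7 numbers
```

Emit:
move_arm(series=[0,-0.8,0.4,0,0,0,0,0,0,0,0,0,0,0])

```text
time: 7.45
tool_pos: [0.5365, -0.0367, 0.0995]
tcp_rot: [2.057, 1.622, 0.512]
wrist_force: [-3.3, 3.3, 1.4]
width: 0.004
grip_force: 3.6
```

```bash
python3 - <<'E'
from h import *
s,R,b=tips();print(b.round(1),(B@s['wrist_force']).round(1))
A=[read_camera("scene")[215:340,290:415,::-1],read_camera("top")[190:315,295:420,::-1]]
cv2.imwrite("pics/p5.png",cv2.resize(np.hstack(A),(800,400),interpolation=cv2.INTER_CUBIC))
for X in([58,0,8],[58,-10,8],[58,10,8],[0,0,11]): print(X,[((proj(n,O+B.T@np.array(X)/1000)-o)*3.2+[k,0]).round() for n,o,k in(("scene",(290,215),0),("top",(295,190),400))])
E
```

```text
[-7.1 35.9 15.8] [-2.5  2.4  3.4]
[58, 0, 8] [array([210., 156.]), array([631., 122.])]
[58, -10, 8] [array([219., 166.]), array([646., 126.])]
[58, 10, 8] [array([201., 146.]), array([616., 119.])]
[0, 0, 11] [array([156., 207.]), array([612., 198.])]
```

View pics/p5.png

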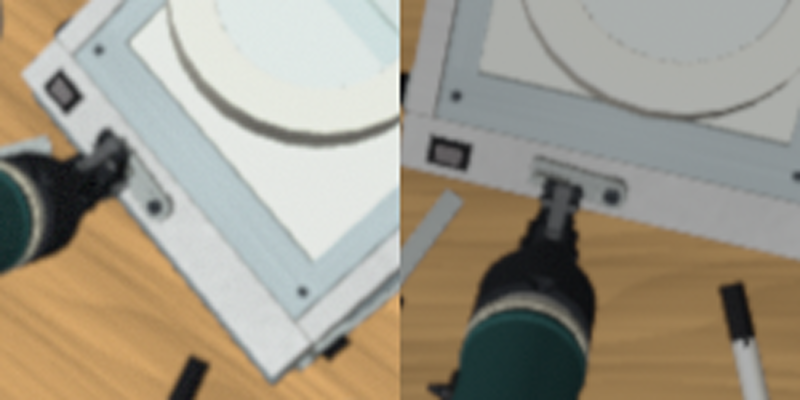

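The long call was refused because a row was one number short. The tool only slid 8 mm along the fin, and the tongue at (580,180) has barely moved. I'll go back out along it and carry on the sweep.

Emit:
move_arm(series=[0,0.8,0.4,0,0,0,0,0,0,1.0,0,0,0,0,0,-0.3,1.0,0,0,0,0,0,-0.6,1.0,0,0,0,0,0,-0.9,0.8,0,0,0,0])

```text
time: 8.18
tool_pos: [0.5663, -0.0545, 0.1217]
tcp_rot: [2.059, 1.625, 0.508]
wrist_force: [-1.2, 3.1, -1.8]
width: -0.002
grip_force: 1.7
```

Emit:
move_arm(series=[0,-0.7,0.4,0,0,0,0,0,0,0,0,0,0,0])

```text
time: 8.43
tool_pos: [0.5699, -0.0627, 0.1262]
tcp_rot: [2.057, 1.621, 0.511]
wrist_force: [-0.6, 0.4, -0.2]
width: 0.004
grip_force: 0.0
```

```bash
python3 - <<'E'
from h import *
s,R,b=tips();print(b.round(1),(B@s['wrist_force']).round(1))
A=[read_camera("scene")[215:340,290:415,::-1],read_camera("top")[190:315,295:420,::-1]]
cv2.imwrite("pics/p6.png",cv2.resize(np.hstack(A),(800,400),interpolation=cv2.INTER_CUBIC))
E
```

```text
[39.8 18.3 15.6] [-0.6  0.3  0.2]
```

View pics/p6.png

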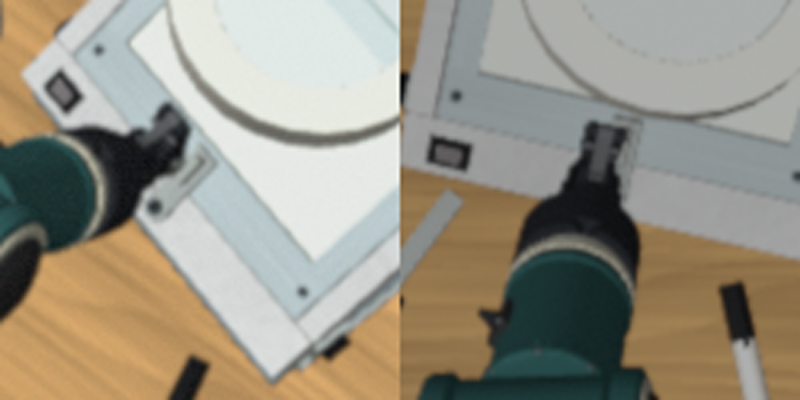

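The tongue end in the left half, (200,145)–(217,160), lies within about 3 mm of square, where the predicted corners were (201,146) and (219,166). I'll withdraw sideways a little, then straight out.

Emit:
move_arm(series=[0,0.5,0,0,0,0,0,0,0.3,0,-2,0,0,0,0,0,0,-5,0,0,0,0,0,-2,-5,0,0,0,0,0,-4,-5,0,0,0])

```text
time: 9.15
tool_pos: [0.4308, -0.0209, 0.2339]
tcp_rot: [2.055, 1.619, 0.514]
wrist_force: [0.6, -0.5, 1.0]
width: -0.002
grip_force: 0.0
```

Emit:
move_arm(series=[0,0,-3,-2,0,0,0,0,0,0,0,0,0,0,0,0,0,0,0,0,0])

```text
time: 9.52
tool_pos: [0.3961, -0.0125, 0.2307]
tcp_rot: [2.055, 1.622, 0.513]
wrist_force: [-0.7, 0.4, 0.5]
width: 0.002
grip_force: 0.0
```

```bash
python3 - <<'E'
from h import *
s,R,b=tips();print(b.round(1),s['wrist_force'].round(1),abs(s['joint_vel']).max())
A=[read_camera("scene")[215:340,290:415,::-1],read_camera("top")[190:315,295:420,::-1]]
cv2.imwrite("pics/p7.png",cv2.resize(np.hstack(A),(800,400),interpolation=cv2.INTER_CUBIC))
E
```

```text
[-48.3  27.5 204.9] [-0.7  0.4  0.5] 0.03457521155233551
```

View pics/p7.png

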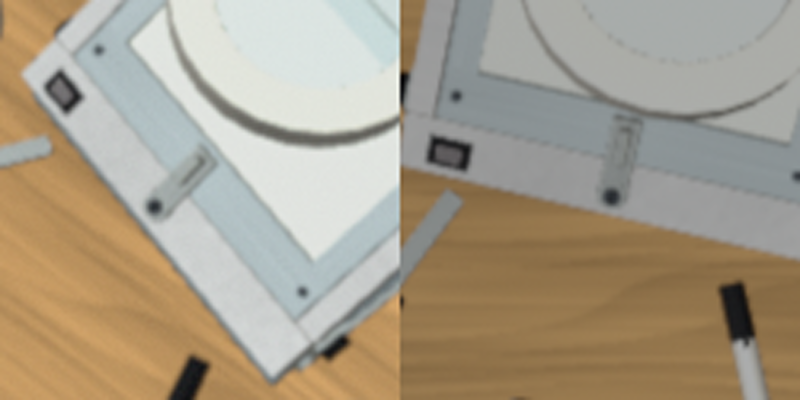

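The frame is shut with the tongue square across the rail: its tip is at (628,119), predicted (631,122). The robot is clear.

```bash
python3 -c "
from workcell import *
print(finish_job())"
```

```text
the job is handed in; nothing more can be done
None
```

The frame is pressed fully home, the turnbutton stands across the middle of its bottom rail (tip about 3 mm from square), the robot is clear of everything, and the job is handed in at about 10 s; no verdict came back.

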